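Clamp two paint pots in the bench shaker

ROBOT

A 6-joint arm with a two-finger parallel gripper is mounted at the origin on the work surface; the furniture and walls round the work are solid. World frame = base frame: x ahead of the robot, y to its left, z up, the work surface at z = 0. Lengths are in mm, angles in degrees, forces in N, time in s.
With the tool pointing down it reaches from about 350 to 850 mm from the base axis. Payload 8.1 kg.
Tool frame: the origin (TCP) lies midway between the tips of the shut fingers; the grasp point (between the pads) lies 19 mm behind it; z points along the fingers, y is the direction in which the jaws open and shut (so a half turn about z gives the same grasp; the last joint's range is limited). The gripper opens to 85 mm and grips with 20 to 120 N. Pads are 22 mm wide; open, the fingers measure 114 mm over their backs; the gripper's body (76 mm by 85 mm) begins 54 mm behind the grasp point. The pads swing forward as they close: fully open they stand 13 mm farther back than shut.
Start: joints at [-80.409, 7.471, 85.268, -0, 87.261, -4.893], TCP at [150.09, -580.929, 231.292] pointing down, gripper open.
Joint ranges: [-169.43, 169.43], [-51.17, 129.36], [1.28, 143.12], [-76.62, 256.62], [0, 156.53], [-152.29, 152.29]. Speed limits (degrees/s): [136.94, 136.94, 159.86, 180, 180, 180].

INTERFACE

Orientations are given as [roll, pitch, yaw] about the fixed x, y, z axes, in that order (R = Rz(yaw) Ry(pitch) Rx(roll)).
In Python, from bench import telemetry, snapshot, camera_params, job gives the robot as it stands. The module is installed in compiled form; this text tells all that it offers.
- The arm moves only by the shell command python3 -m jog 'ROWS' [FORCE]. ROWS is JSON, a list that holds one entry, the list of rows, each a list of 7 numbers: the shift along the tool's x, y, z in units of 50 mm (1.0 is 50 mm), then the turn, a rotation vector about the tool's x, y, z in units of 2 pi rad (1.0 is 2 pi rad), then the opening, from 0 (shut) to 1 (fully open). In form: [[[dx, dy, dz, rx, ry, rz, claw], ...]]. A call has 1 to 12 rows; each row shifts and turns the commanded pose from where the row before left it, along the tool's axes as they then stand; what a row does not reach is not made up. A row lasts 1/8 s, in which the tool goes at most 62.5 mm and 10.7 degrees, less where a joint would pass 70% of its speed; a pose out of reach is approached as far as the arm can. A call with a number of a shift or a turn outside -1 to 1 is refused whole. A call with a gripper value outside its range is refused whole. The fingers move at their own pace and stop on an object; FORCE is the grip in N (left out, the last holds). Time passes only in rows, so rows that do not move let the fingers close. It gives the time, the measured TCP pose, the force and the opening at its end, in the units of the state.
- telemetry.sense(): the state, without advancing time (a new reading comes with each control period).
- snapshot(name): name is "side" or "top"; returns (picture, depth): 384x512x3 uint8, red, green, blue; 384x512 float32, mm along the optical axis (not along the pixel's ray), 0 where there is no reading.
- camera_params(name): a dict with "K" (3x3 intrinsics, pixels), "D" ([k1, k2, p1, p2, k3] as OpenCV has them; the pictures are not rectified), "extrinsics" (4x4, takes a point from camera to world coordinates). Camera axes: x right, y down, z forward; pixel columns grow to the right and rows downward; lengths in mm; the calibration is good to about 2 mm. A picture is of the moment at which its call begins. camera_params takes no time and is no camera call.
- job.hand_in(): hands the job in, once; it reports no verdict.
The state is a dict: "time": time; "joint_pos": joint angles; "qd": joint speeds; "joint_efforts": joint torques, N m; "tool_pos": TCP position; "tcp_rot": TCP orientation; "ft_force": force on the tool from outside, world axes, zero at the start; "wrist_torque": the same for the moment, N m; "finger_gap": finger opening in mm.
Only numpy, scipy, OpenCV 4.12 (cv2) and the standard library are available. Lean on these libraries where they do the work, as an engineer would, in place of code of your own. Each camera call takes 0.05 s, during which the arm holds its last target. There are 200 camera calls.

TASK

Load the bench shaker: stand the two white lidded pots upright in its crate, one in each cell, then swing the clamp lever on - the pawl starts to click as the pads close - and stop at the fourth click, no more and no fewer, so that both pots are gripped. Finish while still holding the lever by its black upright grip at the fourth click, so that the locking pin can be put in; leave the other things on the table alone.

Things in the scene. Friction and masses are not known exactly. Their poses are not given: they have to be found in the camera images.
- shaker: bench paint shaker, fixed: grey housing 136 x 146 mm, on top a bare metal platform (140 x 150 mm) with a crate of two open cells side by side along y. Origin: centre of the underside, on the table. Own +x points to its back, -x to its front (dial, lever), +y to the left as seen from the front. Back wall and partitions stand 22 mm above the crate's floor, the clamp bar and pads 17 mm
- cell_left (a point): centre of the left cell's floor (own +y side), 51 mm above the table; axes as the shaker's. A cell is 67 mm wide in y between partitions 4 mm thick; in x, measured from this point, it runs from the pad's rubber face at -36 mm (lever open; as the lever starts, up to 5 mm nearer) to the rubber-faced back wall at +33 mm
- cell_right (a point): the same for the right cell (own -y side)
- lever (a joint): flat dark steel clamp lever, swings level over the toothed quadrant at the shaker's front right. Rad: 0 fully open (the arm, from the pivot, points 145 degrees from the shaker's +x towards its +y), growing clockwise seen from above (grip goes to the back and left); stop at 1.12. Slack to 0.25; clicks at 0.38, 0.51, 0.64, 0.77 (fourth), 0.90 (fifth), 1.03
- pawl: sprung pawl under the lever, 70 mm from the pivot. It climbs a tooth and snaps over it: a click, felt at the grip: the push rises to 6 to 11 N, then falls at once by over 5 N in a firm hold. It lets the lever run on but not back: let go after the fourth click, the lever rests at about 0.80 rad. Origin at the pivot axis on the table, moves with the lever
- pivot (a point): point on the lever's upright pivot axis, at the height of grip, 119 mm above the table
- grip (a point): middle of the lever's grip, on its axis, 115 mm from the pivot axis and 119 mm above the table. The grip is a black upright cylinder 20 mm across and 48 mm tall (93 to 141 mm above the table)
- lever_grip: the black upright grip itself; it spins freely on its pin at the lever's end; origin at the centre of its underside, 93 mm above the table
- pad_left: sprung rubber pad of the left cell, 44 x 14 mm, on the bar that the lever drives to the back: it goes 26.3 mm per rad of the lever (21 mm at 0.8), pushes the pot against the back wall and grips it from about 0.6 on. Its origin is the shaker's when the lever is open and moves along the shaker's x with the pad
- pad_right: the same for the right cell
- pot_1: white lidded paint pot, 58 mm across its lid (top 8 mm), body 56 mm across under the lid, 52 mm tall, 0.1 to 0.25 kg, stands upright; origin at the centre of its underside
- pot_2: the same kind of pot; either may go in either cell
- low_tub: lower, wider closed tub, 64 mm across and 40 mm tall, among the pots: not for the shaker; origin at the centre of its underside
- used_tube: squeezed-out paint tube lying in front of the shaker, about 30 x 80 x 16 mm, to be left alone; origin at the centre of its underside
- paint_box: closed wooden paint box, fixed, 111 mm tall, between the pots and the shaker: lift the pots over it. From its origin (on the table) it reaches 90 mm along its own +x (the side towards the pots), 81 mm along -x and 125 mm either way along y; small brass knobs stand 15 mm further out on the -x side

How it is judged:
By the outcome, as a careful person would: the job done as asked, in the order asked, and still so for the second after the job is handed in, while the arm keeps its last pose, push and grip.
It also fails if it takes over 72 s, if anything falls off the work surface, if the arm or the gripper's body presses on something with over 40 N, if the wrist force passes 120 N, or if a joint passes its speed limit or range.

## Working session

There is one attempt and no reset: what is moved stays moved. The work goes in short steps, Python scripts to look and compute and a shell command to move; the robot and the scene stay as the last step left them, time stands still between calls to the robot, and variables do not carry over. Pictures are saved under pics/ and viewed, about 8 in all and at most 12, crops included, and the job is handed in when it is done.

```bash
mkdir -p pics
python3 - <<'E'
from bench import telemetry, snapshot, camera_params
import cv2, numpy as np
print(telemetry.sense())
for n in("side","top"):
    p,d=snapshot(n); c=camera_params(n); print(n,np.round(c["K"],1).tolist(),np.round(c["D"],4),np.round(c["extrinsics"],3).tolist())
    cv2.imwrite(f"pics/{n}0.png",p[...,::-1]); np.savez(f"{n}0.npz",p=p,d=d)
a=cv2.imread("pics/side0.png");b=cv2.imread("pics/top0.png")
E
```

```text
{'time': 0.0, 'joint_pos': array([-8.04088450e+01,  7.51571230e+00,  8.53304198e+01,  5.57722724e-04,
        8.72620321e+01, -4.89302477e+00]), 'qd': array([ 0.04931604, -0.02679744,  0.03584715,  0.04392381,  0.04696809,
       -0.0091169 ]), 'joint_efforts': array([ 2.91181510e-03, -5.69402540e+01, -5.00548410e+01, -1.18182475e-04,
        1.49952038e-02,  1.52665098e-05]), 'tool_pos': array([ 149.99913215, -580.36775845,  230.22721207]), 'tcp_rot': array([-1.79892278e+02, -9.78093046e-03,  1.44841434e+01]), 'ft_force': array([-0.06023316, -0.12145432,  1.14840226]), 'wrist_torque': array([-0.02044471,  0.01102101, -0.01823365]), 'finger_gap': 85.43337469740896}
side [[437.2, 0.0, 259.8], [0.0, 437.2, 190.6], [0.0, 0.0, 1.0]] [-0.1411  0.      0.      0.      0.    ] [[-0.871, -0.377, 0.314, 74.949], [-0.491, 0.678, -0.548, 691.383], [-0.007, -0.632, -0.775, 1007.253], [0.0, 0.0, 0.0, 1.0]]
top [[369.5, 0.0, 251.0], [0.0, 369.5, 193.0], [0.0, 0.0, 1.0]] [-0.0079  0.      0.      0.      0.    ] [[-0.017, -0.992, 0.128, 342.402], [-1.0, 0.017, -0.0, 41.7], [-0.002, -0.128, -0.992, 941.569], [0.0, 0.0, 0.0, 1.0]]
```

View pics/top0.png

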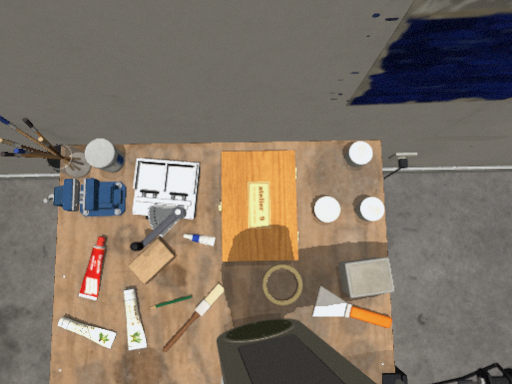

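View pics/side0.png

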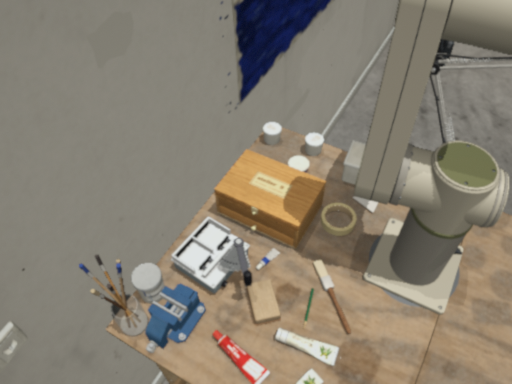

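The top view shows the white round lids at (360,153), (327,209) and (372,209). The shaker crate is at about (167,188), the pivot at (180,212), the grip at (137,246) and the paint box at (259,205).

```bash
cat > h.py <<'E'
import numpy as np, cv2
from bench import telemetry, snapshot, camera_params
def ray(n,uv):
    c=camera_params(n);E=np.array(c["extrinsics"])
    q=cv2.undistortPoints(np.array(uv,float).reshape(-1,1,2),np.array(c["K"]),np.array(c["D"],float)).reshape(-1,2)
    return E[:3,3],np.c_[q,np.ones(len(q))]@E[:3,:3].T
def onz(n,uv,z):
    o,r=ray(n,uv); return o+r*((z-o[2])/r[:,2])[:,None]
def cloud(n,d):
    v,u=np.mgrid[:d.shape[0],:d.shape[1]]
    o,r=ray(n,np.c_[u.ravel(),v.ravel()]); P=o+r*d.ravel()[:,None]; P[d.ravel()==0]=np.nan
    return P.reshape(d.shape+(3,))
def state():
    s=telemetry.sense();print(round(s["time"],2),np.round(s["tool_pos"],1),np.round(s["tcp_rot"],2),np.round(s["ft_force"],1),np.round(s["finger_gap"],1),"q",np.round(s["joint_pos"],1));return s
E
python3 - <<'E'
from h import *
f=np.load("top0.npz");p,d=f["p"],f["d"];C=cloud("top",d)
for u,v in((360,153),(327,209),(372,209)):
    z0=np.nanmedian(C[v-2:v+3,u-2:u+3,2])
    m=((np.abs(C[...,2]-z0)<5)&(p.min(2)>150)).astype(np.uint8)
    k,l,st,_=cv2.connectedComponentsWithStats(m); i=l[v,u]
    cs,_=cv2.findContours((l==i).astype(np.uint8),0,2)
    c=max(cs,key=cv2.contourArea).reshape(-1,2)
    P=onz("top",c,z0); (cx,cy),r=cv2.minEnclosingCircle(P[:,:2].astype(np.float32))
    print("lid",(u,v),"z",round(z0,1),"c",round(cx,1),round(cy,1),"r",round(r,1),"mean",onz("top",[np.mean(np.argwhere(l==i),0)[::-1]],z0).round(1),"area d",2*np.sqrt(cv2.contourArea(P[:,:2].astype(np.float32))/np.pi))
for n,u,v in(("pivot",180,212),("grip",137,246),("box",259,180),("tablenear",150,290),("knob",220,205)):
    print(n,np.round(np.nanmedian(C[v-1:v+2,u-1:u+2].reshape(-1,3),0),1))
# shaker band
for lo,hi in((48,60),(60,80),(80,110),(110,150)):
    Z=C[150:260,120:212]; m=(Z[...,2]>lo)&(Z[...,2]<hi); q=Z[m]; print(lo,hi,m.sum(),np.percentile(q,[1,50,99],axis=0).round(1).tolist())
cr=cv2.resize(p[145:265,115:225],None,fx=5,fy=5,interpolation=cv2.INTER_CUBIC)
cv2.imwrite("pics/shk.png",cr[...,::-1])
E
```

```text
lid (360, 153) z 51.6 c 553.1 -228.6 r 29.0 mean [[ 553.  -228.9   51.6]] area d 55.54946674139503
lid (327, 209) z 38.8 c 415.8 -142.3 r 31.7 mean [[ 415.7 -142.6   38.8]] area d 61.231140246295425
lid (372, 209) z 51.5 c 414.9 -248.8 r 28.7 mean [[ 414.7 -248.7   51.5]] area d 54.7342763328798
pivot [410.8 205.2  96. ]
grip [335.5 289.  137.9]
box [479.6  22.9 110.2]
tablenear [225.3 297.1  -0.9]
knob [425.  114.9  92.3]
48 60 2136 [[402.1, 172.9, 48.1], [480.7, 253.9, 50.6], [537.2, 328.4, 58.8]]
60 80 1367 [[364.1, 172.6, 60.6], [445.2, 249.1, 71.0], [539.5, 319.1, 79.0]]
80 110 438 [[332.8, 199.0, 80.4], [384.0, 246.4, 90.6], [422.7, 291.2, 105.6]]
110 150 93 [[326.8, 286.1, 111.5], [335.7, 292.0, 137.0], [344.2, 304.8, 143.2]]
```

View pics/shk.png

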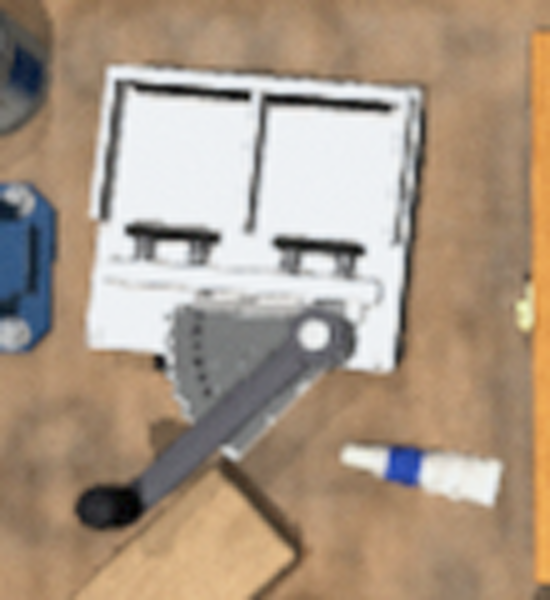

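Run:
```python
from h import *
f=np.load("top0.npz");p,d=f["p"],f["d"];C=cloud("top",d)
g=lambda x,y,z:onz("top",[((x+.5)/5-.5+115,(y+.5)/5-.5+145)],z)[0].round(1)
print("front corners",g(88,346,51),g(390,371,51))
print("back wall top L,R",g(108,67,73),g(424,88,73))
print("partition centre top (back, front)",g(256,95,73),g(247,232,73))
print("left part front",g(95,218,73),"right part front",g(398,243,73))
print("rubber back strip low edge",g(136,92,60),g(248,99,60),g(265,103,60),g(392,108,60))
print("pads: back top edge",g(128,226,68),g(219,233,68),g(277,238,68),g(364,245,68))
print("pivot",g(313,333,96),"grip top",g(96,507,141))
Z=C[145:265,115:225]; t=p[145:265,115:225]
m=(Z[...,2]>125)&(Z[...,0]<370);q=Z[m];print("grip",m.sum(),q.min(0).round(1),q.max(0).round(1))
m=(Z[...,2]>69)&(Z[...,2]<77)&(Z[...,0]>432)&(Z[...,1]<330);q=Z[m]
r=cv2.minAreaRect(q[:,:2].astype(np.float32));print("walls",m.sum(),r)
m=(Z[...,2]>45)&(Z[...,2]<56)&(Z[...,0]>380)&(t.min(2)>190);q=Z[m];print("plat",m.sum(),cv2.minAreaRect(q[:,:2].astype(np.float32)),np.median(q[:,2]))
```

```text
front corners [412.  329.5  51. ] [397.5 183.4  51. ]
back wall top L,R [544.5 316.1  73. ] [531.5 164.1  73. ]
partition centre top (back, front) [529.5 244.7  73. ] [463.2 248.1  73. ]
left part front [471.2 320.6  73. ] right part front [456.7 176.3  73. ]
rubber back strip low edge [534.8 306.2  60. ] [530.4 251.6  60. ] [528.2 243.3  60. ] [524.6 181.4  60. ]
pads: back top edge [467.8 306.3  68. ] [463.7 262.7  68. ] [460.8 234.9  68. ] [456.7 193.3  68. ]
pivot [412.7 211.7  96. ] grip top [335.6 295.4 141. ]
grip 75 [326.8 286.1 126.1] [344.2 305.1 144.1]
walls 391 ((486.383056640625, 247.97442626953125), (146.88482666015625, 102.01359558105469), 84.43765258789062)
plat 1964 ((474.0155029296875, 249.9203338623047), (149.39732360839844, 138.98223876953125), 84.46434020996094) 50.462670157124876
```

```bash
cat >> h.py <<'E'
from scipy.spatial.transform import Rotation as Ro
def to(t,yaw=None):
    s=telemetry.sense();R=Ro.from_euler("xyz",s["tcp_rot"],degrees=True)
    d=R.inv().apply(np.array(t)-s["tool_pos"])/50
    out="to %s shift units %s"%(t,np.round(d,3))
    if yaw is not None: out+=" turn %s"%np.round((R.inv()*Ro.from_euler("xyz",[180,0,yaw],degrees=True)).as_rotvec()/2/np.pi,4)
    print(out)
E
python3 - <<'E'
from h import *
C=cloud("top",np.load("top0.npz")["d"])
for n,(a,b,c,e) in dict(vise=(175,220,50,128),jar=(135,172,85,125),block=(238,285,128,176)).items():
    q=C[a:b,c:e].reshape(-1,3);q=q[q[:,2]>12];print(n,np.nanpercentile(q,[1,50,99],axis=0).round(0).tolist())
    h=q[q[:,2]>85]; print(len(h), h.min(0).round() if len(h) else '',h.max(0).round() if len(h) else '')
E
python3 -m jog '[[[0,0,0,0,0,-0.0278,1],[0,0,0,0,0,-0.0278,1],[0,0,0,0,0,-0.0278,1],[0,0,0,0,0,-0.0278,1],[0,0,0,0,0,-0.0278,1],[0,0,0,0,0,-0.0278,1],[0,0,0,0,0,-0.0278,1],[0.6,0.57,0,0,0,0,1],[0.6,0.57,0,0,0,0,1],[0.6,0.57,0,0,0,0,1],[0.6,0.57,0,0,0,0,1],[0.6,0.57,0,0,0,0,1]]]' 40
python3 -c "
from h import *
state();to([553,-228.7,130],84.5)"
```

```text
vise [[420.0, 359.0, 13.0], [454.0, 416.0, 89.0], [511.0, 524.0, 109.0]]
1105 [420. 371.  85.] [492. 499. 111.]
jar [[520.0, 364.0, 16.0], [549.0, 391.0, 88.0], [587.0, 457.0, 93.0]]
719 [519. 363.  85.] [590. 433.  95.]
block [[251.0, 237.0, 14.0], [305.0, 288.0, 30.0], [353.0, 336.0, 140.0]]
169 [327. 267.  85.] [353. 305. 144.]
time: 1.6
tool_pos: [307.0, -444.0, 230.8]
tcp_rot: [-180.0, -0.0, 84.5]
ft_force: [0.9, 0.5, -0.5]
finger_gap: 85.7
1.6 [ 307.  -444.   230.8] [-1.7998e+02 -3.0000e-02  8.4530e+01] [ 0.9  0.5 -0.5] 85.7 q [-60.8  -1.8  94.9   0.   86.9 -55.3]
to [553, -228.7, 130] shift units [4.754 4.489 2.018] turn [-0.0001 -0.0001  0.0001]
```

```bash
python3 -m jog '[[[0.6,0.565,0.25,0,0,0,1],[0.6,0.565,0.25,0,0,0,1],[0.6,0.565,0.25,0,0,0,1],[0.6,0.565,0.25,0,0,0,1],[0.6,0.565,0.25,0,0,0,1],[0.6,0.565,0.25,0,0,0,1],[0.6,0.565,0.25,0,0,0,1],[0.55,0.53,0.25,0,0,0,1],[0,0,0,0,0,0,1],[0,0,0,0,0,0,1]]]'
python3 -c "
from h import *
state();to([553,-228.7,22],84.5)"
```

```text
time: 2.85
tool_pos: [551.6, -230.2, 131.0]
tcp_rot: [-179.9, 0.0, 84.6]
ft_force: [-0.5, -0.8, 0.5]
finger_gap: 85.0
2.85 [ 551.6 -230.2  131. ] [-179.94    0.     84.57] [-0.5 -0.8  0.5] 85.0 q [-27.5  11.   92.   -0.   77.  -22.1]
to [553, -228.7, 22] shift units [0.032 0.028 2.179] turn [-0.0002  0.      0.0002]
```

```bash
python3 -m jog '[[[0.03,0.03,0.44,0,0,0,1],[0,0,0.44,0,0,0,1],[0,0,0.44,0,0,0,1],[0,0,0.44,0,0,0,1],[0,0,0.42,0,0,0,1],[0,0,0,0,0,0,1],[0,0,0,0,0,0,0.3],[0,0,0,0,0,0,0.3],[0,0,0,0,0,0,0.3],[0,0,0,0,0,0,0.3],[0,0,0,0,0,0,0.3],[0,0,0,0,0,0,0.3]]]' 40
python3 -m jog '[[[0,0,-0.2,0,0,0,0.3],[0,0,-0.4,0,0,0,0.3],[0,0,-0.6,0,0,0,0.3],[0,0,-0.8,0,0,0,0.3],[0,0,-0.8,0,0,0,0.3],[0,0,-0.6,0,0,0,0.3],[0,0,-0.3,0,0,0,0.3],[0,0,0,0,0,0,0.3]]]'
python3 -c "
from h import *
state();to([501.5,282.9,207],84.5);to([495,212.2,207],84.5)
p,d=snapshot('side');cv2.imwrite('pics/s1.png',p[80:230,200:400][...,::-1])"
```

```text
time: 4.35
tool_pos: [554.9, -229.4, 24.1]
tcp_rot: [179.9, 0.1, 84.5]
ft_force: [-0.9, 0.5, 7.0]
finger_gap: 55.1
time: 5.35
tool_pos: [554.4, -229.0, 208.9]
tcp_rot: [179.9, 0.1, 84.5]
ft_force: [-0.1, 1.3, -3.0]
finger_gap: 54.7
5.35 [ 554.4 -229.   208.9] [1.7985e+02 6.0000e-02 8.4540e+01] [-0.1  1.3 -3. ] 54.7 q [-27.3   7.9  87.1   0.   84.8 -21.9]
to [501.5, 282.9, 207] shift units [10.092 -2.026  0.023] turn [0.0004 0.0002 0.0001]
to [495, 212.2, 207] shift units [ 8.672 -2.021  0.025] turn [0.0004 0.0002 0.0001]
```

```bash
python3 -m jog '[[[0.2,-0.04,0,0,0,0,0.3],[0.5,-0.1,0,0,0,0,0.3],[0.75,-0.15,0,0,0,0,0.3],[0.75,-0.15,0,0,0,0,0.3],[0.75,-0.15,0,0,0,0,0.3],[0.75,-0.15,0,0,0,0,0.3],[0.75,-0.15,0,0,0,0,0.3],[0.75,-0.15,0,0,0,0,0.3],[0.75,-0.15,0,0,0,0,0.3],[0.75,-0.15,0,0,0,0,0.3],[0.75,-0.15,0,0,0,0,0.3],[0.75,-0.15,0,0,0,0,0.3]]]'
python3 -m jog '[[[0.75,-0.15,0,0,0,0,0.3],[0.75,-0.15,0,0,0,0,0.3],[0.6,-0.12,0,0,0,0,0.3],[0.4,-0.08,0.2,0,0,0,0.3],[0.14,-0.04,0.4,0,0,0,0.3],[0,0,0.5,0,0,0,0.3],[0,0,0.2,0,0,0,0.3],[0,0,0,0,0,0,0.3],[0,0,0,0,0,0,0.3],[0,0,0,0,0,0,0.3]]]'
python3 - <<'E'
from h import *
s=state();to([501.5,282.9,78],84.5)
p,d=snapshot('side');q,e=snapshot('top')
a=cv2.resize(p[190:320,110:290],None,fx=3,fy=3,interpolation=2);b=cv2.resize(q[130:260,100:220],None,fx=3,fy=3,interpolation=2)
cv2.imwrite('pics/c1.png',np.hstack([a,b])[:390,:800+100][...,::-1])
E
```

```text
time: 6.9
tool_pos: [509.2, 189.7, 206.5]
tcp_rot: [-179.9, 0.0, 84.6]
ft_force: [0.2, -0.0, -1.1]
finger_gap: 55.2
time: 8.15
tool_pos: [497.5, 321.4, 143.6]
tcp_rot: [179.9, -0.1, 84.5]
ft_force: [-0.5, 0.4, -1.9]
finger_gap: 55.4
8.15 [497.5 321.4 143.6] [ 1.799e+02 -7.000e-02  8.452e+01] [-0.5  0.4 -1.9] 55.4 q [27.9  9.4 92.4  0.  78.  33.4]
to [501.5, 282.9, 78] shift units [-0.76   0.15   1.311] turn [ 0.0003 -0.0002  0.0001]
```

View pics/c1.png

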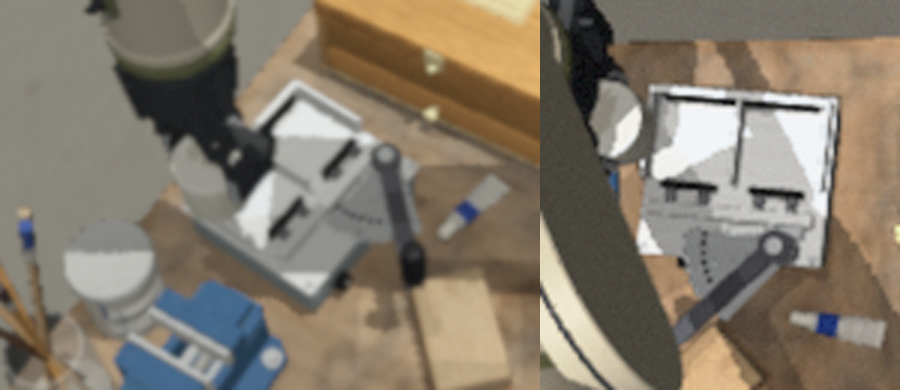

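The pot is held upright, about 38 mm left of the cell because my rows added up to too much. I'll correct sideways, then lower.

```bash
python3 -m jog '[[[-0.2,0.04,0,0,0,0,0.3],[-0.3,0.06,0,0,0,0,0.3],[-0.2,0.04,0.2,0,0,0,0.3],[-0.06,0.01,0.3,0,0,0,0.3],[0,0,0.3,0,0,0,0.3],[0,0,0,0,0,0,0.3],[0,0,0,0,0,0,0.3]]]'
python3 - <<'E'
from h import *
s=state();to([501.5,282.9,76],84.5)
p,d=snapshot('side');q,e=snapshot('top')
a=cv2.resize(p[200:310,150:290],None,fx=4,fy=4,interpolation=2);b=cv2.resize(q[145:255,120:205],None,fx=4,fy=4,interpolation=2)
cv2.imwrite('pics/c2.png',np.hstack([a,b])[:,:800][...,::-1])
E
```

```text
time: 9.12
tool_pos: [500.5, 283.0, 102.2]
tcp_rot: [-180.0, 0.0, 84.6]
ft_force: [0.5, 0.5, -1.1]
finger_gap: 55.1
9.12 [500.5 283.  102.2] [-179.98    0.     84.56] [ 0.5  0.5 -1.1] 55.1 q [24.4  9.2 97.2  0.  73.6 29.8]
to [501.5, 282.9, 76] shift units [0.    0.02  0.524] turn [-0.      0.      0.0002]
```

View pics/c2.png

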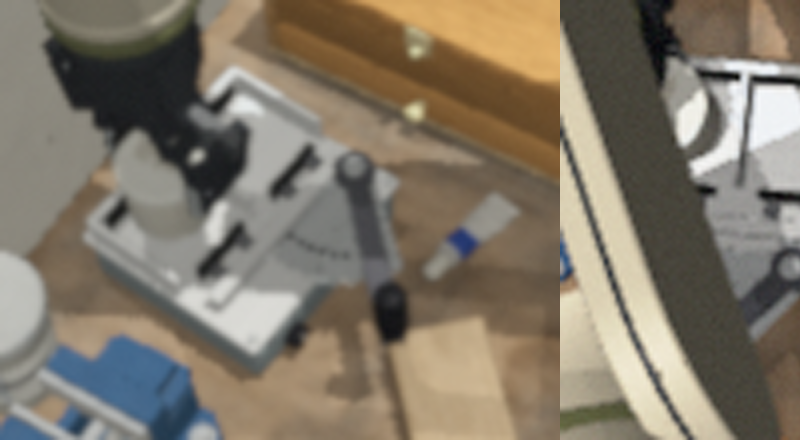

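The pot is centred over the left cell: between the pad and back wall, and left of the partition. I'll lower it slowly.

```bash
python3 -m jog '[[[0,0.01,0.15,0,0,0,0.3],[0,0,0.15,0,0,0,0.3],[0,0,0.12,0,0,0,0.3],[0,0,0.06,0,0,0,0.3],[0,0,0.02,0,0,0,0.3],[0,0,0,0,0,0,0.3]]]'
python3 -c "
from h import *
state()"
```

```text
time: 9.98
tool_pos: [501.2, 282.6, 77.4]
tcp_rot: [180.0, -0.0, 84.5]
ft_force: [0.3, 0.9, -1.1]
finger_gap: 55.1
9.97 [501.2 282.6  77.4] [179.99  -0.    84.54] [ 0.3  0.9 -1.1] 55.1 q [24.3 10.9 98.1  0.  71.  29.8]
```

```bash
python3 -m jog '[[[0,0,0.03,0,0,0,0.3],[0,0,0.02,0,0,0,0.3],[0,0,0,0,0,0,0.3]]]'
python3 -m jog '[[[0,0,0,0,0,0,0.75],[0,0,0,0,0,0,1],[0,0,0,0,0,0,1],[0,0,0,0,0,0,1],[0,0,0,0,0,0,1]]]'
python3 -m jog '[[[0,0,-0.3,0,0,0,1],[0,0,-0.6,0,0,0,1],[0,0,-0.6,0,0,0,1],[0,0,-0.6,0,0,0,1],[0,0,-0.4,0,0,0,1],[0,0,0,0,0,0,1]]]'
python3 -c "
from h import *
state();to([415,-248.7,210],84.5)"
```

```text
time: 10.35
tool_pos: [501.3, 282.8, 75.3]
tcp_rot: [180.0, -0.0, 84.5]
ft_force: [-0.9, -0.8, 2.1]
finger_gap: 55.4
time: 10.98
tool_pos: [501.1, 282.6, 74.8]
tcp_rot: [180.0, 0.0, 84.5]
ft_force: [-0.1, 0.4, 0.1]
finger_gap: 85.1
time: 11.72
tool_pos: [502.3, 283.1, 202.3]
tcp_rot: [179.8, -0.1, 84.5]
ft_force: [-0.1, -0.4, 0.1]
finger_gap: 85.1
11.72 [502.3 283.1 202.3] [ 1.7979e+02 -1.2000e-01  8.4540e+01] [-0.1 -0.4  0.1] 85.1 q [24.3  4.5 91.5 -0.  83.8 29.8]
to [415, -248.7, 210] shift units [-10.754  -0.725  -0.179] turn [ 0.0006 -0.0003  0.0001]
```

```bash
python3 -m jog '[[[-0.75,-0.05,0,0,0,0,1],[-0.75,-0.05,0,0,0,0,1],[-0.75,-0.05,0,0,0,0,1],[-0.75,-0.05,0,0,0,0,1],[-0.75,-0.05,0,0,0,0,1],[-0.75,-0.05,0,0,0,0,1],[-0.75,-0.05,0,0,0,0,1],[-0.75,-0.05,0,0,0,0,1],[-0.75,-0.05,0,0,0,0,1],[-0.75,-0.05,0,0,0,0,1],[-0.75,-0.05,0,0,0,0,1],[-0.75,-0.05,0,0,0,0,1]]]'
python3 -m jog '[[[-0.7,-0.05,0.3,0,0,0,1],[-0.6,-0.05,0.5,0,0,0,1],[-0.45,-0.03,0.5,0,0,0,1],[0,0,0.3,0,0,0,1],[0,0,0,0,0,0,1],[0,0,0,0,0,0,1]]]'
python3 - <<'E'
from h import *
state();to([415,-248.7,22],84.5)
q,e=snapshot('top');p,d=snapshot('side')
a=cv2.resize(q[145:255,120:225],None,fx=4,fy=4,interpolation=2);b=cv2.resize(p[205:315,155:245],None,fx=4,fy=4,interpolation=2)
cv2.imwrite('pics/c3.png',np.hstack([a,b])[...,::-1])
C=cloud("top",e);Z=C[145:220,120:205];m=(abs(Z[...,2]-103)<5)&(Z[...,0]>450);P=Z[m];print(m.sum(),P.mean(0),P.max(0),P.min(0))
E
```

```text
time: 13.22
tool_pos: [427.4, -163.3, 198.2]
tcp_rot: [-179.9, -0.1, 84.5]
ft_force: [1.0, -0.5, -0.3]
finger_gap: 85.7
time: 13.98
tool_pos: [414.1, -248.4, 120.4]
tcp_rot: [180.0, 0.0, 84.6]
ft_force: [0.9, -0.4, 0.4]
finger_gap: 85.6
13.97 [ 414.1 -248.4  120.4] [1.7997e+02 1.0000e-02 8.4600e+01] [ 0.9 -0.4  0.4] 85.6 q [-37.1  -6.2 110.9   0.   75.3 -31.7]
to [415, -248.7, 22] shift units [-0.004  0.017  1.967] turn [0.0001 0.     0.0003]
496 [500.57734962 280.40218422 102.40966448] [529.98906392 309.10265278 106.85885567] [471.77034044 251.57543297  98.19905634]
```

View pics/c3.png

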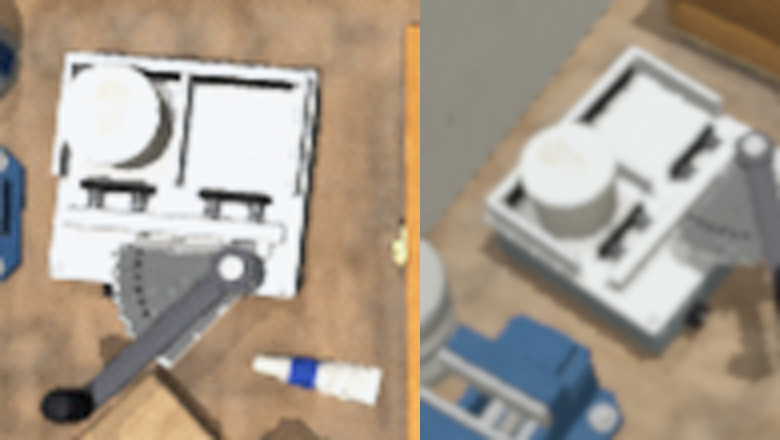

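Pot 1 stands level in the left cell: lid height 102.4 mm, centre about (500.6, 280.4). Next is pot 2.

```bash
python3 -m jog '[[[0,0.015,0.4,0,0,0,1],[0,0,0.45,0,0,0,1],[0,0,0.45,0,0,0,1],[0,0,0.4,0,0,0,1],[0,0,0.25,0,0,0,1],[0,0,0,0,0,0,1],[0,0,0,0,0,0,0.3],[0,0,0,0,0,0,0.3],[0,0,0,0,0,0,0.3],[0,0,0,0,0,0,0.3],[0,0,0,0,0,0,0.3],[0,0,0,0,0,0,0.3]]]' 40
python3 -m jog '[[[0,0,-0.2,0,0,0,0.3],[0,0,-0.4,0,0,0,0.3],[0,0,-0.6,0,0,0,0.3],[0,0,-0.8,0,0,0,0.3],[0,0,-0.8,0,0,0,0.3],[0,0,-0.6,0,0,0,0.3],[0,0,-0.3,0,0,0,0.3],[0,0,0,0,0,0,0.3]]]'
python3 -c "
from h import *
state();to([495,212,207],84.5)"
```

```text
time: 15.58
tool_pos: [415.3, -249.7, 23.9]
tcp_rot: [179.9, 0.1, 84.5]
ft_force: [-2.2, 0.6, 6.1]
finger_gap: 54.9
time: 16.58
tool_pos: [414.8, -249.4, 208.3]
tcp_rot: [179.9, 0.1, 84.5]
ft_force: [0.2, -0.2, -2.4]
finger_gap: 55.4
16.57 [ 414.8 -249.4  208.3] [1.799e+02 6.000e-02 8.454e+01] [ 0.2 -0.2 -2.4] 55.4 q [-37.1 -10.2 105.1  -0.   85.  -31.6]
to [495, 212, 207] shift units [9.339 0.718 0.017] turn [0.0003 0.0002 0.0001]
```

```bash
python3 -m jog '[[[0.2,0.015,0,0,0,0,0.3],[0.5,0.04,0,0,0,0,0.3],[0.75,0.058,0,0,0,0,0.3],[0.75,0.058,0,0,0,0,0.3],[0.75,0.058,0,0,0,0,0.3],[0.75,0.058,0,0,0,0,0.3],[0.75,0.058,0,0,0,0,0.3],[0.75,0.058,0,0,0,0,0.3],[0.75,0.058,0,0,0,0,0.3],[0.75,0.058,0,0,0,0,0.3],[0.75,0.058,0,0,0,0,0.3],[0.75,0.058,0,0,0,0,0.3]]]'
python3 -m jog '[[[0.6,0.045,0,0,0,0,0.3],[0.4,0.03,0,0,0,0,0.3],[0.14,0.01,0.2,0,0,0,0.3],[0,0,0.3,0,0,0,0.3],[0,0,0.3,0,0,0,0.3],[0,0,0,0,0,0,0.3],[0,0,0,0,0,0,0.3]]]'
python3 -c "
from h import *
state();to([495,212,75],84.5)"
```

```text
time: 18.08
tool_pos: [483.7, 157.7, 205.3]
tcp_rot: [-179.8, 0.0, 84.6]
ft_force: [1.2, 0.2, -1.8]
finger_gap: 54.9
time: 18.95
tool_pos: [494.8, 211.9, 167.4]
tcp_rot: [180.0, 0.0, 84.5]
ft_force: [0.4, 0.2, -1.8]
finger_gap: 54.8
18.95 [494.8 211.9 167.4] [179.99   0.    84.49] [ 0.4  0.2 -1.8] 54.8 q [17.7  0.1 99.7 -0.  80.2 23.2]
to [495, 212, 75] shift units [0.003 0.004 1.849] turn [ 0.  0. -0.]
```

```bash
python3 -m jog '[[[0,0,0.3,0,0,0,0.3],[0,0,0.4,0,0,0,0.3],[0,0,0.4,0,0,0,0.3],[0,0,0.3,0,0,0,0.3],[0,0,0.2,0,0,0,0.3],[0,0,0.12,0,0,0,0.3],[0,0,0.06,0,0,0,0.3],[0,0,0.04,0,0,0,0.3],[0,0,0,0,0,0,0.3]]]'
python3 -c "
from h import *
state()"
```

```text
time: 20.08
tool_pos: [494.8, 212.4, 76.6]
tcp_rot: [180.0, -0.0, 84.5]
ft_force: [-0.4, 0.3, -0.9]
finger_gap: 55.3
20.07 [494.8 212.4  76.6] [ 1.7997e+02 -1.0000e-02  8.4540e+01] [-0.4  0.3 -0.9] 55.3 q [ 17.8   5.5 104.1  -0.   70.3  23.2]
```

```bash
python3 -m jog '[[[0,0,0.03,0,0,0,0.3],[0,0,0,0,0,0,0.3],[0,0,0,0,0,0,0.75],[0,0,0,0,0,0,1],[0,0,0,0,0,0,1],[0,0,0,0,0,0,1],[0,0,0,0,0,0,1]]]'
python3 -m jog '[[[0,0,-0.3,0,0,0,1],[0,0,-0.6,0,0,0,1],[0,0,-0.6,0,0,0,1],[0,0,-0.6,0,0,0,1],[0,0,-0.4,0,0,0,1],[0,0,0,0,0,-0.0226,0.7],[0,0,0,0,0,-0.0226,0.7],[0,0,0,0,0,-0.0226,0.7],[0,0,0,0,0,-0.0226,0.7],[0,0,0,0,0,0,0.7]]]'
python3 - <<'E'
from h import *
state();to([335.5,295.5,175],117)
E
```

```text
time: 20.95
tool_pos: [494.6, 212.4, 74.8]
tcp_rot: [180.0, -0.0, 84.5]
ft_force: [0.6, 0.2, 0.2]
finger_gap: 85.7
time: 22.2
tool_pos: [494.6, 212.4, 200.0]
tcp_rot: [-180.0, -0.0, 117.0]
ft_force: [-0.9, -0.8, -0.0]
finger_gap: 59.6
22.2 [494.6 212.4 200. ] [-179.99   -0.    117.03] [-0.9 -0.8 -0. ] 59.6 q [17.8 -1.1 97.5  0.  83.7 -9.3]
to [335.5, 295.5, 175] shift units [ 2.927 -2.078  0.501] turn [-0.     -0.      0.0001]
```

```bash
python3 -m jog '[[[0.3,-0.2,0,0,0,0,0.7],[0.4,-0.28,0,0,0,0,0.7],[0.4,-0.28,0,0,0,0,0.7],[0.4,-0.28,0.05,0,0,0,0.7],[0.4,-0.28,0.05,0,0,0,0.7],[0.4,-0.28,0.1,0,0,0,0.7],[0.35,-0.26,0.1,0,0,0,0.7],[0.28,-0.22,0.1,0,0,0,0.7],[0,0,0,0,0,0,0.7],[0,0,0,0,0,0,0.7]]]'
python3 - <<'E'
from h import *
state();to([335.5,295.5,103],117)
p,d=snapshot('side');q,e=snapshot('top')
C=cloud("top",e);Z=C[145:220,120:205]
for lo,hi in((180,247),(247,320)):
    m=(abs(Z[...,2]-103)<5)&(Z[...,0]>450)&(Z[...,1]>lo)&(Z[...,1]<hi);P=Z[m];print(m.sum(),P.mean(0).round(1),P.max(0).round(1),P.min(0).round(1))
a=cv2.resize(q[145:270,115:225],None,fx=3,fy=3,interpolation=2);b=cv2.resize(p[205:330,155:300],None,fx=3,fy=3,interpolation=2)
cv2.imwrite('pics/c4.png',np.hstack([a,b])[...,::-1])
E
```

```text
time: 23.45
tool_pos: [335.6, 295.5, 180.1]
tcp_rot: [180.0, 0.0, 117.1]
ft_force: [0.1, -0.4, -0.3]
finger_gap: 59.7
23.45 [335.6 295.5 180.1] [1.7996e+02 1.0000e-02 1.1707e+02] [ 0.1 -0.4 -0.3] 59.7 q [ 34.8 -15.3 112.4  -0.   82.9   7.7]
to [335.5, 295.5, 103] shift units [ 0.002 -0.003  1.541] turn [0.0001 0.     0.0002]
503 [494.  210.5 102.2] [521.9 240.  106.7] [465.4 181.7  98.1]
492 [500.6 280.6 102.3] [530.  309.7 107.6] [471.9 252.7  98.3]
```

View pics/c4.png

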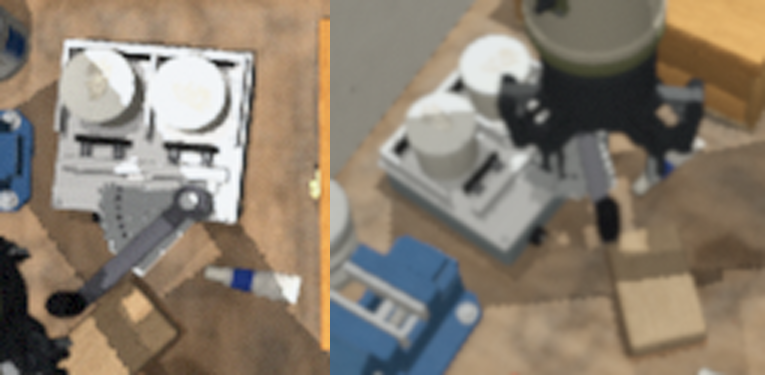

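```bash
python3 - <<'E'
from h import *
print(onz("side",[(155+(607-330)/3,205+204/3)],141),onz("side",[(155+(610-330)/3,205+236/3)],93))
q,e=snapshot('top');C=cloud("top",e);Z=C[225:265,125:150];m=(Z[...,2]>120)&(Z[...,2]<150)&(q[225:265,125:150].max(2)<70);print(m.sum(),Z[m].min(0),Z[m].max(0))
p,d=snapshot('side');C=cloud("side",d);Z=C[265:290,235:262];m=(Z[...,2]>100)&(Z[...,2]<145)&(p[265:290,235:262].max(2)<70);print(m.sum(),Z[m].min(0),Z[m].max(0))
E
python3 -m jog '[[[0,0,0.3,0,0,0,0.7],[0,0,0.35,0,0,0,0.7],[0,0,0,0,0,0,0.7]]]'
python3 -c "
from h import *
state()"
```

```text
[[334.54176673 299.05714184 141.        ]] [[332.83808134 300.23465402  93.        ]]
77 [326.6613332  286.33283459 121.38152197] [344.17034305 304.35352241 142.28560685]
91 [326.41503469 293.09649651 100.0498261 ] [343.21777627 310.1696842  143.27954506]
time: 24.02
tool_pos: [333.9, 294.3, 144.5]
tcp_rot: [-179.7, 0.0, 117.1]
ft_force: [-0.3, 0.4, 0.2]
finger_gap: 60.0
24.02 [333.9 294.3 144.5] [-1.7973e+02  4.0000e-02  1.1707e+02] [-0.3  0.4  0.2] 60.0 q [ 34.8 -13.7 114.8   0.   79.1   7.7]
```

```bash
python3 -m jog '[[[0.02,0,0.3,0,0,0,0.7],[0,0,0.3,0,0,0,0.7],[0,0,0.2,0,0,0,0.7],[0,0,0,0,0,0,0.7],[0,0,0,0,0,0,0],[0,0,0,0,0,0,0],[0,0,0,0,0,0,0],[0,0,0,0,0,0,0],[0,0,0,0,0,0,0],[0,0,0,0,0,0,0]]]' 60
python3 -c "
from h import *
state()"
```

```text
time: 25.28
tool_pos: [335.4, 296.8, 108.1]
tcp_rot: [179.9, -0.0, 117.1]
ft_force: [-1.1, 1.0, 6.5]
finger_gap: 18.4
25.27 [335.4 296.8 108.1] [ 1.7991e+02 -2.0000e-02  1.1708e+02] [-1.1  1.   6.5] 18.4 q [ 34.9 -11.3 116.8   0.   74.4   7.9]
```

Both pots stand upright in their cells, with lids at 102.3 mm and centres at (494.0, 210.5) and (500.6, 280.6). The grip is held. It is 115.0 mm from the measured pivot, as it should be, so the lever starts at about 0.13 rad. Next is the slack.

```bash
cat > r.py <<'E'
from h import *
s=telemetry.sense();t=s["tool_pos"][:2]-[412.7,211.7];a=np.arctan2(t[1],t[0]);th=np.radians(139.45)-a
tg=np.array([np.sin(a),-np.cos(a)]);f=s["ft_force"]
print("t %.2f th %.3f r %.1f z %.1f push %.1f rad %.1f fz %.1f gap %.1f"%(s["time"],th,np.hypot(*t),s["tool_pos"][2],-f[:2]@tg,f[:2]@t/115,f[2],s["finger_gap"]))
E
python3 -m jog '[[[0.012,0.044,0,0,0,0,0],[0.011,0.045,0,0,0,0,0],[0.009,0.045,0,0,0,0,0],[0.008,0.045,0,0,0,0,0]]]' >/dev/null; python3 r.py
python3 -m jog '[[[0.007,0.045,0,0,0,0,0]]]' >/dev/null; python3 r.py
python3 -m jog '[[[0.006,0.046,0,0,0,0,0]]]' >/dev/null; python3 r.py
python3 -m jog '[[[0.005,0.046,0,0,0,0,0]]]' >/dev/null; python3 r.py
python3 -m jog '[[[0.004,0.046,0,0,0,0,0]]]' >/dev/null; python3 r.py
python3 -m jog '[[[0.003,0.046,0,0,0,0,0]]]' >/dev/null; python3 r.py
```

```text
t 25.77 th 0.205 r 114.9 z 108.1 push 0.2 rad 0.3 fz 6.0 gap 18.5
t 25.90 th 0.226 r 114.9 z 108.1 push 0.1 rad -0.3 fz 5.9 gap 18.1
t 26.02 th 0.246 r 114.9 z 108.1 push 0.1 rad 1.2 fz 5.5 gap 18.1
t 26.15 th 0.265 r 114.8 z 108.1 push 2.6 rad 1.7 fz 7.8 gap 18.2
t 26.27 th 0.281 r 114.8 z 108.0 push 5.3 rad 1.9 fz 8.6 gap 18.0
t 26.40 th 0.298 r 114.8 z 108.0 push 6.9 rad 0.7 fz 10.9 gap 18.0
```

```bash
python3 -m jog '[[[0.002,0.046,0,0,0,0,0]]]' >/dev/null; python3 r.py
python3 -m jog '[[[0.001,0.046,0,0,0,0,0]]]' >/dev/null; python3 r.py
python3 -m jog '[[[0,0.046,0,0,0,0,0]]]' >/dev/null; python3 r.py
python3 -m jog '[[[0,0.046,0,0,0,0,0]]]' >/dev/null; python3 r.py
python3 -m jog '[[[-0.001,0.046,0,0,0,0,0]]]' >/dev/null; python3 r.py
python3 -m jog '[[[-0.002,0.046,0,0,0,0,0]]]' >/dev/null; python3 r.py
python3 -m jog '[[[-0.003,0.046,0,0,0,0,0]]]' >/dev/null; python3 r.py
python3 -m jog '[[[-0.004,0.046,0,0,0,0,0]]]' >/dev/null; python3 r.py
python3 -m jog '[[[-0.005,0.046,0,0,0,0,0]]]' >/dev/null; python3 r.py
python3 -m jog '[[[-0.006,0.046,0,0,0,0,0]]]' >/dev/null; python3 r.py
python3 -m jog '[[[-0.007,0.046,0,0,0,0,0]]]' >/dev/null; python3 r.py
python3 -m jog '[[[-0.008,0.045,0,0,0,0,0]]]' >/dev/null; python3 r.py
```

```text
t 26.52 th 0.316 r 114.8 z 108.0 push 7.5 rad 1.7 fz 11.8 gap 18.2
t 26.65 th 0.335 r 114.8 z 108.0 push 8.8 rad 2.1 fz 12.3 gap 17.9
t 26.77 th 0.353 r 114.8 z 108.0 push 10.2 rad 2.6 fz 12.9 gap 18.2
t 26.90 th 0.381 r 114.6 z 108.1 push 0.9 rad 2.1 fz 4.4 gap 18.0
t 27.02 th 0.404 r 114.7 z 108.1 push 1.5 rad 1.8 fz 6.0 gap 18.0
t 27.15 th 0.420 r 114.7 z 108.0 push 6.9 rad 2.6 fz 11.3 gap 18.0
t 27.27 th 0.437 r 114.7 z 108.0 push 7.8 rad 3.2 fz 10.9 gap 18.1
t 27.40 th 0.456 r 114.6 z 108.0 push 8.7 rad 2.5 fz 11.9 gap 18.1
t 27.52 th 0.474 r 114.6 z 108.0 push 10.6 rad 2.6 fz 13.7 gap 18.0
t 27.65 th 0.497 r 114.5 z 108.1 push 4.9 rad 2.0 fz 6.3 gap 18.3
t 27.77 th 0.525 r 114.5 z 108.1 push 3.6 rad 3.4 fz 6.6 gap 18.1
t 27.90 th 0.544 r 114.5 z 108.1 push 4.5 rad 3.5 fz 7.7 gap 17.9
```

Clicks 1 (0.38) and 2 (about 0.50) were clearly felt. Continuing.

```bash
python3 -m jog '[[[-0.009,0.045,0,0,0,0,0]]]' >/dev/null; python3 r.py
python3 -m jog '[[[-0.009,0.045,0,0,0,0,0]]]' >/dev/null; python3 r.py
python3 -m jog '[[[-0.010,0.045,0,0,0,0,0]]]' >/dev/null; python3 r.py
python3 -m jog '[[[-0.011,0.045,0,0,0,0,0]]]' >/dev/null; python3 r.py
python3 -m jog '[[[-0.012,0.044,0,0,0,0,0]]]' >/dev/null; python3 r.py
python3 -m jog '[[[-0.012,0.044,0,0,0,0,0]]]' >/dev/null; python3 r.py
python3 -m jog '[[[-0.013,0.044,0,0,0,0,0]]]' >/dev/null; python3 r.py
```

```text
t 28.02 th 0.559 r 114.5 z 108.0 push 7.2 rad 3.3 fz 10.6 gap 17.9
t 28.15 th 0.577 r 114.5 z 108.0 push 7.2 rad 2.1 fz 11.0 gap 18.4
t 28.27 th 0.596 r 114.4 z 108.0 push 10.2 rad 3.2 fz 11.3 gap 18.1
t 28.40 th 0.614 r 114.5 z 108.0 push 9.6 rad 3.0 fz 13.1 gap 18.0
t 28.52 th 0.639 r 114.4 z 108.1 push 2.9 rad 2.6 fz 6.0 gap 18.2
t 28.65 th 0.664 r 114.4 z 108.1 push 4.3 rad 3.2 fz 6.8 gap 18.1
t 28.77 th 0.680 r 114.3 z 108.0 push 7.6 rad 4.5 fz 10.1 gap 17.9
```

Click 3 came at 0.64. Now I'll approach the fourth.

```bash
python3 -m jog '[[[-0.014,0.044,0,0,0,0,0]]]' >/dev/null; python3 r.py
python3 -m jog '[[[-0.015,0.043,0,0,0,0,0]]]' >/dev/null; python3 r.py
python3 -m jog '[[[-0.016,0.043,0,0,0,0,0]]]' >/dev/null; python3 r.py
python3 -m jog '[[[-0.008,0.022,0,0,0,0,0]]]' >/dev/null; python3 r.py
python3 -m jog '[[[-0.008,0.022,0,0,0,0,0]]]' >/dev/null; python3 r.py
```

```text
t 28.90 th 0.696 r 114.4 z 108.0 push 9.6 rad 2.3 fz 10.6 gap 18.3
t 29.02 th 0.715 r 114.3 z 108.0 push 10.3 rad 2.7 fz 11.7 gap 18.1
t 29.15 th 0.733 r 114.3 z 108.0 push 11.4 rad 3.4 fz 13.1 gap 18.1
t 29.27 th 0.744 r 114.3 z 108.0 push 11.7 rad 3.5 fz 12.5 gap 18.3
t 29.40 th 0.754 r 114.3 z 108.0 push 9.6 rad 1.8 fz 10.9 gap 18.3
```

```bash
python3 -m jog '[[[-0.008,0.021,0,0,0,0,0]]]' >/dev/null; python3 r.py
python3 -m jog '[[[0,0,0,0,0,0,0]]]' >/dev/null; python3 r.py
```

```text
t 29.52 th 0.766 r 114.3 z 108.1 push 3.3 rad 1.0 fz 8.0 gap 17.9
t 29.65 th 0.778 r 114.3 z 108.1 push -0.6 rad 2.3 fz 3.2 gap 18.2
```

```bash
python3 -m jog '[[[-0.016,0.04,0,0,0,0,0],[0,0,0,0,0,0,0],[0,0,0,0,0,0,0]]]' >/dev/null; python3 r.py
python3 -m jog '[[[0,0,0,0,0,0,0],[0,0,0,0,0,0,0],[0,0,0,0,0,0,0],[0,0,0,0,0,0,0]]]' >/dev/null; python3 r.py
python3 - <<'E'
from h import *
q,e=snapshot('top');p,d=snapshot('side')
C=cloud("top",e);Z=C[145:220,120:205]
for lo,hi in((180,247),(247,320)):
    m=(abs(Z[...,2]-103)<5)&(Z[...,0]>450)&(Z[...,1]>lo)&(Z[...,1]<hi);P=Z[m];print(m.sum(),P.mean(0).round(1))
a=cv2.resize(q[145:270,115:225],None,fx=3,fy=3,interpolation=2);b=cv2.resize(p[205:330,155:300],None,fx=3,fy=3,interpolation=2)
cv2.imwrite('pics/c5.png',np.hstack([a,b])[...,::-1])
E
```

```text
t 30.02 th 0.797 r 114.2 z 108.1 push 1.7 rad 3.1 fz 5.8 gap 17.9
t 30.52 th 0.797 r 114.2 z 108.1 push 2.0 rad 2.3 fz 6.8 gap 18.6
495 [497.6 209.8 102.3]
498 [504.8 280.2 102.1]
```

View pics/c5.png

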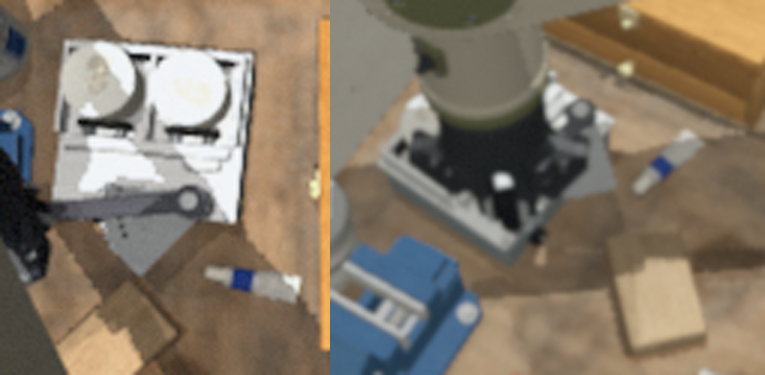

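The lever is steady at 0.797 rad. Both pots have been pushed back about 4 mm against the wall, and the pads are in contact with them. The pots are level, and the tube and the other things in view are where they were.

```bash
python3 -c "
from bench import job
print(job.hand_in())"; python3 r.py
```

```text
the job is handed in; nothing more can be done
None
the job is handed in; nothing more can be done
```

Both white pots are standing in the shaker's crate, one in each cell. The lever is at the fourth click, and the gripper was still holding its black grip when I handed the job in at about 31 s of the 72 s allowed.

- **Clicks:** I felt four push-and-snap cycles, at about 0.38, 0.50, 0.64 and 0.77 rad. The lever then held steady at 0.797 rad with about 2 N of push, short of the fifth click at 0.90.
- **Pots:** Both lids are level at about 102 mm. As the lever closed, the pads pushed each pot about 4 mm towards the back wall. I judged the clamping from that shift, the pads touching in the last picture and the lever angle; I did not tug the pots.
- **Other things:** In the last picture the used tube looked unmoved. The low tub was not in the final crops, so I did not re-check it. The first pot overshot sideways by about 38 mm while still above the walls, because my rows added up to too much. I corrected that before lowering it.
- **Small disagreements:** While gripping the lever, the tool sat about 3 mm higher than I commanded, with 6 to 13 N of upward force. The hand-in reported no verdict.

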